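# Index the length stop past its spring pin

### The arm

A 6-joint arm with a two-finger parallel gripper is mounted at the origin on the work surface. World frame = base frame: x ahead of the robot, y to its left, z up, the work surface at z = 0. Lengths are in m, angles in rad, forces in N, time in s.
With the tool pointing down it reaches from about 0.35 to 0.975 m from the base axis. Payload 4.9 kg.
Tool frame: the origin (TCP) lies on the mounting face of the last link; the fingertips stand 173 mm ahead of it and the grasp point (between the pads) lies 155 mm ahead of it; z points along the fingers, y is the line along which they close (so a half turn about z gives the same grasp; the last joint's range is limited). The gripper opens to 85 mm and grips with 20 to 120 N. Pads are 22 mm wide; open, the fingers measure 114 mm over their backs; the gripper's body (76 mm by 85 mm) begins 54 mm behind the grasp point. The pads swing forward as they close: fully open they stand 13 mm farther back than shut.
Start: joints at [-1.4, 0.053, 1.613, -0, 1.476, -0.119], TCP at [0.179, -0.599, 0.405] pointing down, gripper open.
Joint ranges: [-3.01, 3.01], [-1.01, 2.22], [0.06, 2.58], [-1.02, 4.17], [0.09, 2.62], [-3.14, 3.14]. Speed limits (rad/s): [2.57, 2.57, 3.14, 3.14, 3.14, 3.14].

### API

Orientations are given as a rotation vector (axis times angle).
In Python, from station import monitor, eyes, finish_job gives the robot as it stands. The module is installed in compiled form; this text tells all that it offers.
- The arm moves only by the tool step_arm, never from a script. Its argument "commands" is a list of rows, each a list of 3 entries, a list of its own where there are three numbers: the opening in per cent of the stroke, from 0 (shut) to 100 (fully open), then the shift along the tool's x, y, z in mm, then the turn about the tool's z in degrees. In form: [[hand, [x, y, z], yaw], ...]. A call has 1 to 12 rows; each row is the pose to reach, as a shift and turn from the pose commanded when the call began, along the tool's axes at that moment; what a row does not reach only later rows make up. A row lasts 1/8 s, in which the tool goes at most 62.5 mm and 10.7 degrees, less where a joint would pass 70% of its speed; a pose out of reach is approached as far as the arm can. A call with a gripper value outside its range is refused whole. The fingers move at their own pace and stop on an object; "squeeze" is the grip in N (left out, the last holds). Time passes only in rows, so rows that repeat a pose let the fingers close. It gives the time, the measured TCP pose, the force, the opening and the grip force at its end, in the units of the state.
- monitor.get_obs(): the state, without advancing time (a new reading comes with each control period).
- eyes.get_image(name): name is "side" or "top" or "wrist"; returns the picture (420x560x3 uint8, red, green, blue); there is no depth.
- eyes.camera_info(name): a dict with "camera_matrix" (3x3 intrinsics, pixels), "extrinsics" (4x4, takes a point from camera to world coordinates). Camera axes: x right, y down, z forward; pixel columns grow to the right and rows downward; lengths in m; the calibration is good to about 2 mm. A picture is of the moment at which its call begins: read the wrist's pose just before it. camera_info takes no time and is no camera call; for the wrist camera it gives the pose at the moment of the call.
- finish_job(): hands the job in; it is judged then, once.
The state is a dict: "t": time; "q": joint angles; "dq": joint speeds; "effort": joint torques, N m; "tool_pos": TCP position; "tool_rot": TCP orientation; "contact_force": force on the tool from outside, world axes, zero at the start; "wrist_torque": the same for the moment, N m; "opening": finger opening in m; "grip_force": force on a finger pad.
Only numpy, scipy, OpenCV 4.12 (cv2) and the standard library are available. Lean on these libraries where they do the work, as an engineer would, in place of code of your own. Each camera call takes 0.05 s, during which the arm holds its last target. There are 200 camera calls.

### The job

Move the brass length-stop carriage on to its next position: press the yellow thumb plate all the way down so that its dark steel pin drops out of the way, and while keeping the plate down push the carriage's red arm along the rail until the whole arm has passed the pin, then take the finger away so that the plate and pin spring up behind it. Only press and push, with a fingertip and the side of the finger: do not squeeze or ram the carriage, do not lift it off its rail, and leave the other things on the bench where they are.

Things in the scene. Friction and masses are not known exactly. Their poses are not given: they have to be found in the camera images.
- bed: Fixed green steel bed, 150 (x) x 280 (y) x 10 mm. Origin on the table, level with the pin along y; its y axis runs along the rail, +y is the way the carriage must go. Steel rail 24 wide at x = +30 mm, top 34 mm above the table; dark end blocks 50 mm high, their faces towards the carriage at y = -109 (behind) and y = +84 mm (ahead).
- plate (a joint): How far the yellow thumb plate (with its pin) is pressed down: 0 up, 0.012 m fully down on its stop. A spring pushes it up with about 3 N at 0, rising evenly to about 9 N fully down. The pin clears the red arm only when this is above 0.008 m. Whatever part of the plate is pressed, all of it goes straight down level.
- plate_mid (a point): Middle of the yellow thumb plate's top face, 28 mm above the table when up, 16 mm fully down. The plate is 46 (bed x) x 185 (bed y) x 4 mm, slippery; middle at bed x = -35, y = -37.5 mm, so it spans y = -130 to +55 and x = -58 to -12 mm, beside the rail, open from above except where the red arm passes 3 mm over it.
- pin_top (a point): Top of the upright dark steel pin, 10 mm in diameter, on a tab at the plate's edge next to the rail (bed x = -3, y = 0 mm), 39 mm above the table when up, 27 mm fully down. Up, it blocks the red arm. Its near side is at x = -8 mm, so a finger kept to the middle of the plate passes beside it.
- carriage: Loose brass carriage, 0.6 kg, astride the rail, 47 (x) x 80 (y) mm, 14 to 44 mm above the table; slides easily. Origin at its middle on the rail's top; axes as the bed's. From its middle a red arm, 16 mm thick along y, reaches out over the plate to bed x = -52 mm, 31 to 47 mm above the table. Starts 9 to 39 mm short of the pin; at the end block push_face is at bed y = +36 mm.
- push_face (a point): Middle of the push face of the red arm over the middle of the yellow plate: the arm's back face (facing -y of the bed), at bed x = -35 mm, 39 mm above the table. The arm is wholly past the pin when this is more than 6 mm beyond the pin's axis along bed +y.
- brass_hex_mid (a point): Bystander: middle of a loose brass hexagon bar, 22 mm across flats, 130 mm long, lying on the table on the far side of the bed.
- steel_hex_mid (a point): Bystander: middle of a loose dark steel hexagon bar, 18 mm across flats, 110 mm long, lying on the table.
- copper_tube_mid (a point): Bystander: middle of a loose copper tube, 32 mm in diameter, 45 mm high, standing on the table beside the bed.
- brass_stub_mid (a point): Bystander: middle of a loose round brass stub, 28 mm in diameter, 40 mm high, standing on the table beside the bed.
- oil_jar_mid (a point): Bystander: middle of a loose amber jar with a red cap, 52 mm in diameter, 75 mm high, standing on the table past the bed's +y end.
- wrench_grip (a point): Bystander: grip of a loose steel wrench, 160 mm long, lying on the table past the bed's -y end.
There are look-alikes about, which are no part of the job. There is more than one size of the carriage; the one meant has the size given above.

How it is judged:
On the way, in this order (a step that is already met when the one before it is completed fails the run):
1. the yellow plate is pressed down while the red arm is still short of the pin (value of joint plate above 0.008 m and y of push_face in the frame of bed below -0.018 m), for 0.1 s.
2. with the plate still held down, the whole red arm has passed the pin (value of joint plate above 0.007 m and y of push_face in the frame of bed above 0.006 m), for 0.05 s.
At the end, for the whole second after the job is handed in: The red arm's back face is more than 6 mm beyond the pin's axis, the plate and pin are up (within 2 mm), and the carriage is at rest, sitting square on its rail (height within 3 mm, in line within 0.08 rad, level within 0.06 rad) (y of push_face in the frame of bed above 0.006 m and value of joint plate below 0.002 m and linear speed of carriage below 0.01 m/s and z of carriage in the frame of bed between 0.031 and 0.037 m and angle between the y axis of carriage and the y axis of bed, either way round below 0.08 rad and angle between carriage's own z axis and vertical below 0.06 rad); the robot touches nothing.
It fails at once if the carriage is lifted 8 mm or more off its rail (z of carriage in the frame of bed above 0.042 m).
It fails at once if the carriage is squeezed or rammed with more than 40 N (contact force between the fingers and carriage above 40 N).
It fails at once if one of the other loose things is moved by more than 20 mm (distance of any of brass_hex_mid, steel_hex_mid, copper_tube_mid, brass_stub_mid, oil_jar_mid, wrench_grip from where it was at the start of the episode above 0.02 m).
It also fails if it takes over 35 s, if anything falls off the work surface, if the arm or the gripper's body presses on something with over 40 N, if the wrist force passes 120 N, or if a joint passes its speed limit or range.

## Working session

There is one attempt and no reset: what is moved stays moved. The work goes in short steps, Python scripts to look and compute and a tool call to move; the robot and the scene stay as the last step left them, time stands still between calls to the robot, and variables do not carry over. Pictures are saved under pics/ and viewed, at most 10 in all, crops included, and the job is handed in when it is done.

Besides the shell and the picture viewer there is one more tool, called as a command line: name --argument value ..., lists and objects as JSON in quotes. step_arm: Moves the arm, as the interface text tells. Its arguments: {"type":"object","properties":{"commands":{"type":"array"},"squeeze":{"type":"number"}},"required":["commands"]}

```bash
mkdir -p pics
python3 - <<'E'
from station import monitor, eyes
import cv2
o=monitor.get_obs();print(o['t'],o['tool_pos'],o['tool_rot'],o['opening'])
for n in('top','side'):
    cv2.imwrite(f'pics/{n}0.png',cv2.cvtColor(eyes.get_image(n),cv2.COLOR_RGB2BGR))
    c=eyes.camera_info(n);print(c['camera_matrix'],c['extrinsics'])
E
```

```text
0.0 [ 0.17854088 -0.59867412  0.40346038] [-3.10662691e+00 -4.53261870e-01  3.96413614e-05] 0.08524774965597533
[[393.24592381   0.         275.33349926]
 [  0.         393.24592381 204.82007417]
 [  0.           0.           1.        ]] [[ 1.74438027e-02 -9.75411917e-01  2.19698216e-01  3.70070408e-01]
 [-9.99835975e-01 -1.80879982e-02 -9.20842871e-04  3.91994716e-02]
 [ 4.87210203e-03 -2.19646116e-01 -9.75567448e-01  9.08630853e-01]
 [ 0.00000000e+00  0.00000000e+00  0.00000000e+00  1.00000000e+00]]
[[380.86660266   0.         282.3932802 ]
 [  0.         380.86660266 207.71181963]
 [  0.           0.           1.        ]] [[ 7.02907401e-01 -3.31114764e-01  6.29511080e-01  1.66235402e-01]
 [-7.11281175e-01 -3.26562597e-01  6.22443540e-01 -3.89785836e-01]
 [-5.25472195e-04 -8.85279551e-01 -4.65058965e-01  3.82856352e-01]
 [ 0.00000000e+00  0.00000000e+00  0.00000000e+00  1.00000000e+00]]
```

View pics/top0.png

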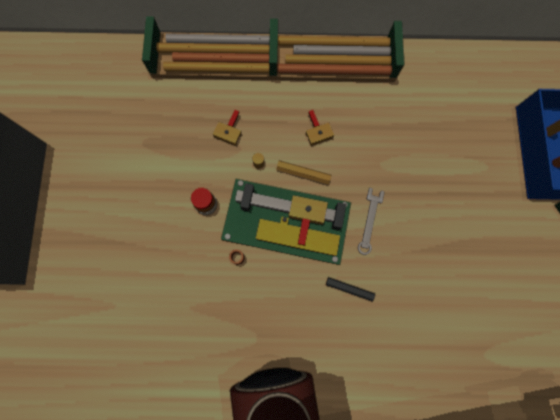

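View pics/side0.png

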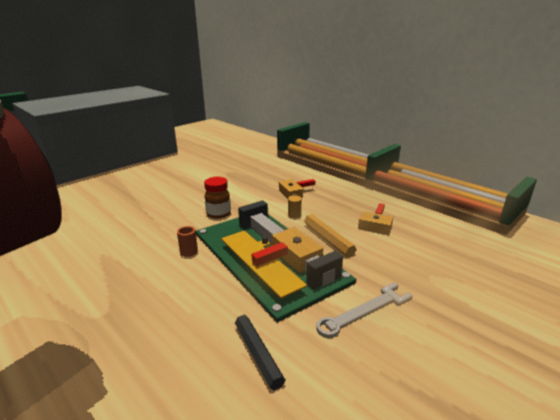

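Candidates for the carriage: the one on the bed (308,208), and loose small ones at (228,133) and (319,133). By size and by being on the rail, it is the one on the green bed. The arm is at about (304,232), the pin near (285,220), and +y points left towards the jar (202,199). I'll check with a close crop.

Run:
```python
import cv2
i=cv2.imread('pics/top0.png')[170:275,215:355]
cv2.imwrite('pics/crop1.png',cv2.resize(i,None,fx=5.7,fy=5.7,interpolation=cv2.INTER_CUBIC))
```

```text
(no output)
```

View pics/crop1.png

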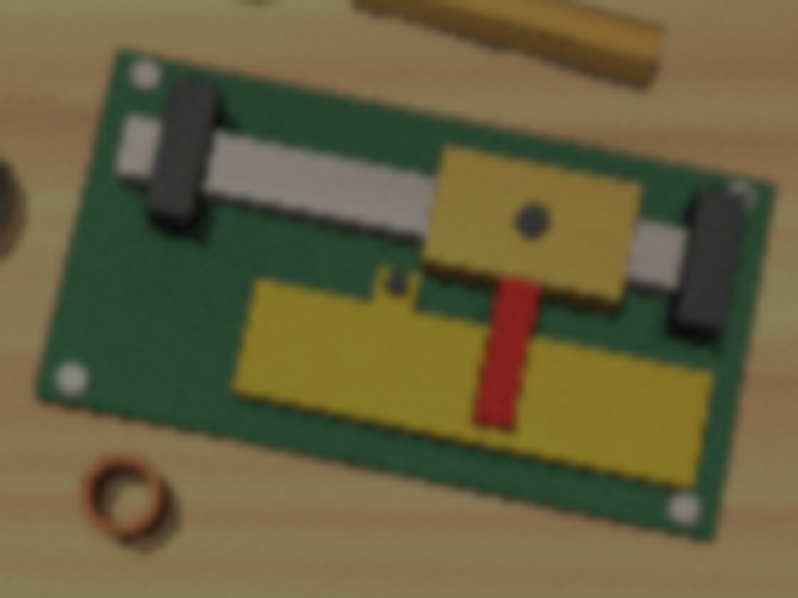

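The crop shows the 47x80 carriage on the rail. The arm tip is at crop (473..515,425), the pin at (398,282), and the plate corners at (255,280), (713,370), (695,487) and (233,392). I'll fit the bed pose from these.

```bash
cat > fit.py <<'E'
from station import eyes, monitor
import numpy as np
from scipy.optimize import least_squares
from scipy.spatial.transform import Rotation as R
c=eyes.camera_info('top');K=c['camera_matrix'];E=c['extrinsics']
px=lambda p:np.array([215+(p[0]+.5)/5.7-.5,170+(p[1]+.5)/5.7-.5])
def ray(p,z):
    u=px(p);d=E[:3,:3]@np.linalg.solve(K,[u[0],u[1],1]);return E[:3,3]+d*(z-E[2,3])/d[2]
obs=[((255,280),-12,55,.028),((713,370),-12,-130,.028),((695,487),-58,-130,.028),((233,392),-58,55,.028),((398,280),-3,0,.039)]
W=np.array([ray(p,z)[:2] for p,_,_,z in obs]);B=np.array([[x,y] for _,x,y,_ in obs])/1e3
rot=lambda a:np.array([[np.cos(a),-np.sin(a)],[np.sin(a),np.cos(a)]])
s=least_squares(lambda v:(B@rot(v[2]).T+v[:2]-W).ravel(),[.35,0,0])
print('bed',s.x,'resid mm',(s.fun*1e3).round(1))
tb=lambda p,z:((ray(p,z)[:2]-s.x[:2])@rot(s.x[2])*1e3).round(1)
print('bed corners',[tb(p,.010) for p in((120,50),(775,185),(712,540),(38,398))])
print('arm front/back tip',tb((474,423),.047),tb((515,430),.047), 'root',tb((498,280),.047),tb((543,290),.047))
o=monitor.get_obs();Rt=R.from_rotvec(o['tool_rot']).as_matrix();T=o['tool_pos']
print('t',o['t'],'tool axes\n',Rt.round(3), 'bed axes yaw deg',np.degrees(s.x[2]))
def go(bx,by,tipz):  # tool-frame shift (mm) to put fingertip at bed (mm) & height
    w=np.r_[s.x[:2]+rot(s.x[2])@[bx/1e3,by/1e3],tipz/1e3+.173]
    return w.round(4),(Rt.T@(w-T)*1e3).round(1)
yb=np.r_[rot(s.x[2])@[0,1],0];print('bed y in tool',(Rt.T@yb).round(4))
print('copper',tb((124,495),.045))
E
cat >> fit.py <<'E'
if __name__=='__main__':
    for y in(-80,-70,-60):print(y,go(-35,y,100))
E
python3 fit.py
```

```text
bed [ 0.53717428  0.01734048 -0.18167551] resid mm [ 0.  -0.6 -0.5 -0.2  0.6  0.2 -0.1  0.2 -0.   0.5]
bed corners [array([ 75.3, 132.3]), array([  72.6, -144.8]), array([ -75.7, -142.9]), array([-73.6, 132.6])]
arm front/back tip [-53.6 -40.1] [-53.1 -56.1] root [  3.4 -38.9] [  3.  -56.8]
t 0.1 tool axes
 [[ 0.958  0.286 -0.   ]
 [ 0.286 -0.958  0.002]
 [ 0.    -0.002 -1.   ]] bed axes yaw deg -10.409239778509553
bed y in tool [ 0.4542 -0.8909  0.0018]
copper [-107.1   86.3]
-80 (array([ 0.4883, -0.055 ,  0.273 ]), array([ 452.2, -432.2,  131.5]))
-70 (array([ 0.4901, -0.0452,  0.273 ]), array([ 456.7, -441.1,  131.5]))
-60 (array([ 0.4919, -0.0353,  0.273 ]), array([ 461.2, -450.1,  131.5]))
```

step_arm --commands '[[0,[25,-24,5],-5],[0,[65,-62,15],-11],[0,[108,-103,25],-17],[0,[151,-144,35],-24],[0,[194,-185,45],-30],[0,[237,-226,55],-37],[0,[280,-267,65],-44],[0,[323,-308,75],-51],[0,[366,-349,85],-57],[0,[409,-390,95],-63],[0,[437,-418,98],-63],[0,[452,-432,100],-63]]' --squeeze 20

```text
t: 1.6
tool_pos: [0.4886, -0.0537, 0.3039]
tool_rot: [-2.41, -2.013, 0.001]
contact_force: [0.0, -0.8, 0.1]
opening: -0.0001
grip_force: 0.0
```

Run:
```python
from fit import *
print(go(-35,-80,40), o['contact_force'],o['opening'])
import cv2
cv2.imwrite('pics/side1.png',cv2.cvtColor(eyes.get_image('side'),cv2.COLOR_RGB2BGR))
```

```text
bed [ 0.53717428  0.01734048 -0.18167551] resid mm [ 0.  -0.6 -0.5 -0.2  0.6  0.2 -0.1  0.2 -0.   0.5]
bed corners [array([ 75.3, 132.3]), array([  72.6, -144.8]), array([ -75.7, -142.9]), array([-73.6, 132.6])]
arm front/back tip [-53.6 -40.1] [-53.1 -56.1] root [  3.4 -38.9] [  3.  -56.8]
t 1.6 tool axes
 [[ 0.178  0.984 -0.001]
 [ 0.984 -0.178  0.001]
 [ 0.    -0.001 -1.   ]] bed axes yaw deg -10.409239778509553
bed y in tool [1.0e+00 2.9e-03 3.0e-04]
copper [-107.1   86.3]
(array([ 0.4883, -0.055 ,  0.213 ]), array([-1.4,  0. , 90.9])) [ 0.03288727 -0.80909974  0.08674293] -0.00014151783547052205
```

step_arm --commands '[[0,[-1,0,15],0],[0,[-1,0,40],0],[0,[-1,0,65],0],[0,[-1,0,82],0],[0,[-1,0,90],0],[0,[-1,0,90],0]]'

```text
t: 2.4
tool_pos: [0.4879, -0.0571, 0.2143]
tool_rot: [-2.414, -2.01, 0.001]
contact_force: [0.4, -0.3, -0.6]
opening: 0.0
grip_force: 0.0
```

Run:
```python
from station import eyes
import cv2
i=cv2.cvtColor(eyes.get_image('side'),cv2.COLOR_RGB2BGR)[160:340,170:390]
cv2.imwrite('pics/side2.png',cv2.resize(i,None,fx=3.3,fy=3.3,interpolation=cv2.INTER_CUBIC))
```

```text
(no output)
```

View pics/side2.png

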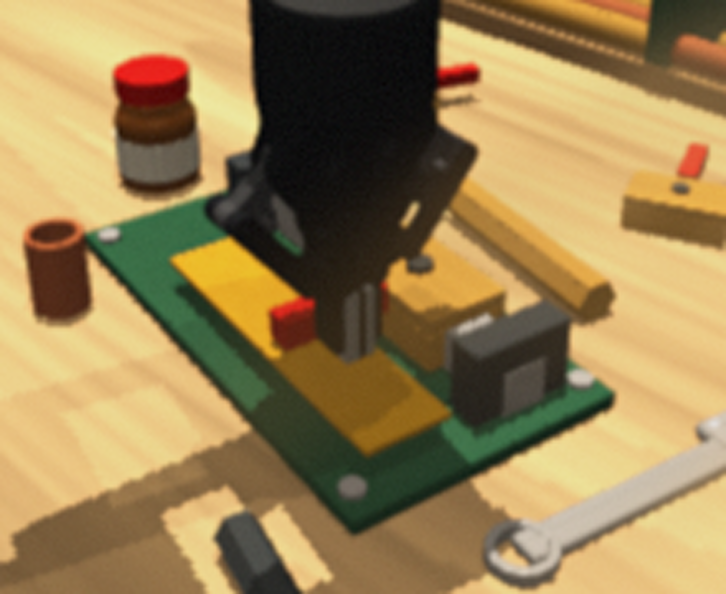

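The finger is over the plate middle, just behind the red arm, tip at crop (350,355), and clear of everything. Pressing down now.

step_arm --commands '[[0,[0,0,8],0],[0,[0,0,14],0],[0,[0,0,18],0],[0,[0,0,21],0],[0,[0,0,23],0],[0,[0,0,23],0]]'

```text
t: 3.2
tool_pos: [0.4885, -0.0568, 0.1925]
tool_rot: [2.413, 2.011, 0.0]
contact_force: [-2.6, 0.4, 7.0]
opening: 0.0003
grip_force: 3.7
```

step_arm --commands '[[0,[0,0,2],0],[0,[0,0,3.5],0],[0,[0,0,4.5],0],[0,[0,0,4.5],0]]'

```text
t: 3.7
tool_pos: [0.4888, -0.0569, 0.1893]
tool_rot: [-2.413, -2.011, 0.001]
contact_force: [-6.8, 1.2, 15.1]
opening: 0.0001
grip_force: 7.6
```

The plate is on its stop (15 N, tip at about 16 mm). Now pushing along +y.

step_arm --commands '[[0,[2,0,0],0],[0,[5,0,0],0],[0,[8,0,0],0],[0,[11,0,0],0],[0,[14,0,0],0],[0,[17,0,0],0],[0,[21,0,0],0],[0,[25,0,0],0],[0,[29,0,0],0],[0,[33,0,0],0],[0,[37,0,0],0],[0,[41,0,0],0]]'

```text
t: 5.2
tool_pos: [0.4971, -0.0178, 0.1895]
tool_rot: [2.408, 2.008, 0.0]
contact_force: [-1.2, -7.3, 8.4]
opening: 0.0003
grip_force: 6.4
```

step_arm --commands '[[0,[4,0,1],0],[0,[8,0,1],0],[0,[12,0,1],0],[0,[16,0,1],0],[0,[20,0,1],0],[0,[24,0,1],0],[0,[28,0,1],0],[0,[32,0,1],0],[0,[36,0,1],0],[0,[40,0,1],0],[0,[43,0,1],0],[0,[45,0,1],0]]'

```text
t: 6.7
tool_pos: [0.5057, 0.0263, 0.1894]
tool_rot: [2.406, 2.007, 0.001]
contact_force: [-1.9, -9.1, 13.4]
opening: -0.0
grip_force: 8.5
```

Run:
```python
from fit import *
print('finger bed',((o['tool_pos'][:2]-s.x[:2])@rot(s.x[2])*1e3).round(1))
import cv2
f=lambda n:cv2.resize(cv2.cvtColor(eyes.get_image(n),cv2.COLOR_RGB2BGR)[160:340,170:390],None,fx=3.3,fy=3.3,interpolation=cv2.INTER_CUBIC)
cv2.imwrite('pics/side3.png',f('side'))
```

```text
bed [ 0.53717428  0.01734048 -0.18167551] resid mm [ 0.  -0.6 -0.5 -0.2  0.6  0.2 -0.1  0.2 -0.   0.5]
bed corners [array([ 75.3, 132.3]), array([  72.6, -144.8]), array([ -75.7, -142.9]), array([-73.6, 132.6])]
arm front/back tip [-53.6 -40.1] [-53.1 -56.1] root [  3.4 -38.9] [  3.  -56.8]
t 6.7 tool axes
 [[ 0.179  0.984  0.005]
 [ 0.984 -0.179 -0.006]
 [-0.005  0.006 -1.   ]] bed axes yaw deg -10.409239778509553
bed y in tool [ 1.      0.0013 -0.0046]
copper [-107.1   86.3]
finger bed [-32.5   3.2]
```

View pics/side3.png

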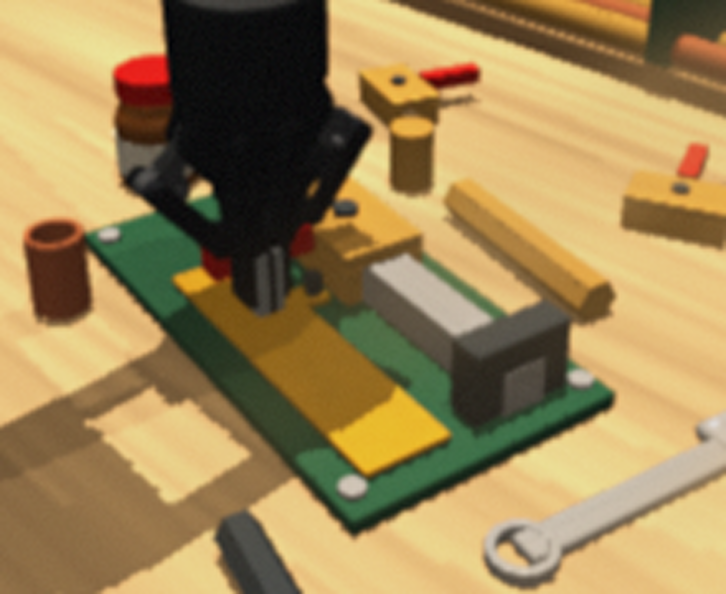

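The arm has passed the pin, which is now visible behind it at crop (313,280). I'll push a few mm more for margin, back off, then lift.

step_arm --commands '[[0,[3,0,0],0],[0,[6,0,0],0],[0,[7,0,0],0],[0,[7,0,0],0],[0,[4,0,0],0],[0,[1,0,0],0],[0,[0,0,0],0],[0,[0,0,-5],0],[0,[0,0,-15],0],[0,[0,0,-30],0],[0,[0,0,-55],0],[0,[0,0,-90],0]]'

```text
t: 8.25
tool_pos: [0.5026, 0.0279, 0.2756]
tool_rot: [-2.411, -2.009, 0.005]
contact_force: [0.6, -0.1, -0.1]
opening: 0.0001
grip_force: 0.0
```

step_arm --commands '[[0,[-20,-30,-40],0],[0,[-40,-70,-70],0],[0,[-60,-120,-80],0],[0,[-80,-170,-80],0],[0,[-90,-200,-80],0],[0,[-90,-210,-80],0],[0,[-90,-210,-80],0]]'

```text
t: 9.12
tool_pos: [0.2802, -0.0228, 0.356]
tool_rot: [2.414, 2.01, 0.001]
contact_force: [0.3, 0.2, -0.1]
opening: 0.0002
grip_force: 0.0
```

Run:
```python
from station import eyes
import cv2
i=cv2.cvtColor(eyes.get_image('top'),cv2.COLOR_RGB2BGR)[160:280,205:365]
cv2.imwrite('pics/top2.png',cv2.resize(i,None,fx=5,fy=5,interpolation=cv2.INTER_CUBIC))
```

```text
(no output)
```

View pics/top2.png

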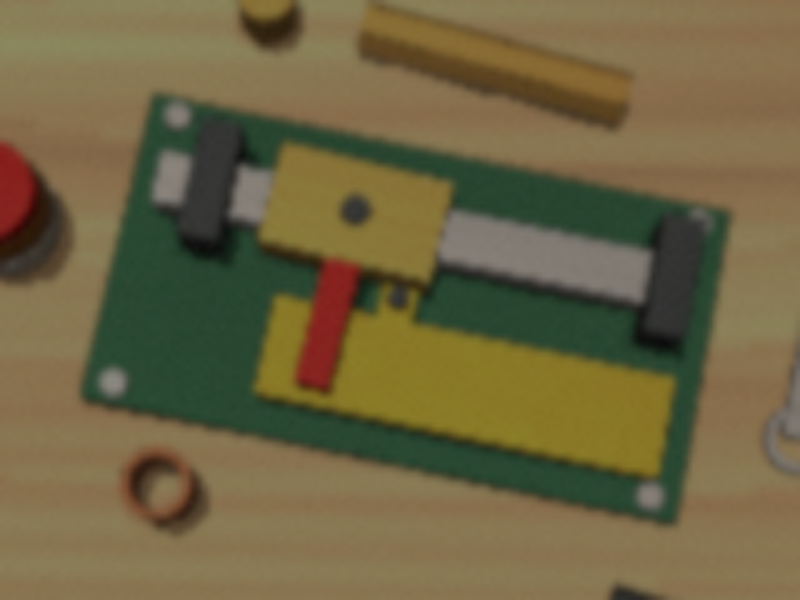

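The red arm (back edge at about crop (352,275)) is clear past the pin at (398,295). The plate is up, the carriage sits square, and the bystanders have not moved.

```bash
python3 -c "
from station import finish_job
print(finish_job())"
```

```text
the job is handed in; nothing more can be done
None
```

The job is handed in: the carriage was pushed past the pin with the plate held down, the last picture shows the plate and pin sprung back up behind it and nothing else on the bench moved, and the station returned no verdict.

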